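# Fetch the oil filter from behind the spray cans

### The job

The orange oil filter on the red rack is hemmed in by two tall spray cans: first stand both cans upright on the green mat, only then take the filter out and stand it upright in the round metal dish. After that put each can back upright on the very spot of the rack where it stood at the start (remember which was where). Do not tip over the cans or the filter, and leave the brass tin, the small cardboard box, the wrench and the steel socket where they are.

Things in the scene. Friction and masses are not known exactly. Their poses are not given: they have to be found in the camera images.
- can_blue_mid (a point): Blue spray can, blue cap, 160 mm tall, 0.2 to 0.4 kg. Point: on its axis, half-way up (80 mm above its foot). Body 54 mm in diameter up to 115 mm above the foot, then shoulder, then the firmly fixed cap: 44 mm in diameter, 125 to 160 mm above the foot. On the rack only the cap leaves room for fingers; the other can is 20 mm to its side. It starts on either of the rack's two white spots.
- can_yellow_mid (a point): Yellow spray can with a yellow cap, otherwise exactly like the blue one; point on its axis, half-way up, 80 mm above its foot. It starts on the other white spot.
- filter_mid (a point): Orange oil filter, cylinder 62 mm in diameter, 72 mm tall, dark base ring, bevelled top (straight side up to 60 mm), 0.2 to 0.4 kg. Point: on its axis, half-way up (36 mm above its foot). It starts on the rack 4 to 10 mm behind the cans, tin and cardboard box some 20 mm from its two sides: with the cans gone, finger room is at its front and back, along the rack's x axis.
- rack: Fixed red metal rack, an open tray 170 mm (its x) by 210 mm (its y), floor 6 mm above the bench. Origin: centre of underside; x points to its back, away from the robot; turned by up to 0.3 rad. Lip 30 mm high at the back, 18 mm at the sides, 4 mm thick, none in front. White spots on the floor at x = -42 mm, y = +37 and -37 mm are the cans' places; the filter is near x = +10 mm, y = 0.
- mat: Fixed green mat, 210 mm (its x) by 140 mm (its y), 3 mm thick, flat: the side area for the cans, big enough for both next to each other along x. Origin: centre of its underside. It lies to the left or to the right of the rack.
- dish: Fixed round metal parts dish, 114 mm across the rim, rim 16 mm high, wall 3 mm, flat inner floor about 48 mm in radius and 4 mm above the bench: the place of the filter. Origin: centre of its underside. It is on the other side of the rack from the mat.
- tin: Bystander: small brass tin with a copper lid, 44 mm in diameter, 40 mm tall, on the rack beside the filter. Origin: centre of its underside.
- bulbbox: Bystander: small cardboard box, 40 x 40 x 36 mm, on the rack on the filter's other side. Origin: centre of its underside.
- wrench: Bystander: steel wrench lying flat on the bench between robot and rack, about 170 mm long (its x), 28 mm wide, 9 mm high. Origin: its middle, on the bench.
- socket: Bystander: steel socket standing on the bench 100 mm or more from the dish's centre, on its far side; 28 mm in diameter, 50 mm tall. Origin: centre of its underside.
Not all that is in view belongs to the job. What is shaped like the dish but turquoise is not meant. There is more than one size of the part that bears filter_mid; the job needs the smaller.

How it is judged:
By the outcome, as a careful person would: the job done as asked, in the order asked, and still so for the second after the job is handed in, with the robot touching nothing.
It also fails if it takes over 109 s, if anything falls off the work surface, if the arm or the gripper's body presses on something with over 40 N, if the wrist force passes 120 N, or if a joint passes its speed limit or range.

### The arm

A 6-joint arm with a two-finger parallel gripper is mounted at the origin on the work surface. World frame = base frame: x ahead of the robot, y to its left, z up, the work surface at z = 0. Lengths are in mm, angles in rad, forces in N, time in s.
With the tool pointing down it reaches from about 300 to 1000 mm from the base axis. Payload 5.1 kg.
Tool frame: the origin (TCP) lies on the centre line of the jaws, within the pads' length; the fingertips stand 19 mm ahead of it and the grasp point (between the pads) is the TCP (tips_ahead is the y of the fingertips in the tool frame, in mm); y points along the fingers, x is the direction in which the jaws open and shut, and the axes are right-handed (so a half turn about y gives the same grasp; the last joint's range is limited). The gripper opens to 95 mm and grips with 3 to 60 N. Pads are 20 mm wide; open, the fingers measure 119 mm over their backs; the gripper's body (75 mm by 180 mm) begins 59 mm behind the grasp point.
Start: joints at [-1.402, 0.124, 1.65, -0, 1.367, -0.083], TCP at [161.913, -629.499, 210.756] pointing down, gripper open.
Joint ranges: [-2.61, 2.61], [-1.02, 2.33], [0.03, 2.71], [-1.35, 4.49], [0.32, 2.68], [-2.91, 2.91]. Speed limits (rad/s): [2.57, 2.57, 3.14, 3.14, 3.14, 3.14].

### API

Orientations are given as a unit quaternion [w, x, y, z].
In Python, from rig import read_state, capture, job_done, cut_out, place_of, tips_ahead gives the robot as it stands.
- The arm moves only by the tool move_arm, never from a script. Its argument "series" is a list of rows, each a list of 3 entries, a list of its own where there are three numbers: the turn, a rotation vector about the world's x, y, z scaled (see below), then the shift along the world's x, y, z scaled (see below), then the opening, from 0 (shut) to 1 (fully open). A call has 1 to 20 rows; each row is the pose to reach, as a shift and turn from the pose commanded when the call began; what a row does not reach only later rows make up. The controller multiplies each number of a shift by 10 cm and each number of a turn by pi/4 rad. A row lasts 1/10 s, in which the tool goes at most 50 mm and 8.59 degrees, less where a joint would pass 70% of its speed; a pose out of reach is approached as far as the arm can. A call with a number of a shift or a turn outside -1 to 1 is refused whole. A call with a gripper value outside its range is refused whole. The fingers move at their own pace and stop on an object; the grip force is fixed at half the most. Time passes only in rows, so rows that repeat a pose let the fingers close. It gives the time, the measured TCP pose, the force and the opening at its end, in the units of the state.
- read_state(): the state, without advancing time (a new reading comes with each control period).
- capture(name): name is "scene" or "top"; returns a dict with "pixels" (384x512x3 uint8, blue, green, red), "camera_matrix" (3x3 intrinsics, pixels), "dist" ([k1, k2, p1, p2, k3] as OpenCV has them; the pictures are not rectified), "rvec" (rotation vector, rad) and "tvec" (3), from world to camera coordinates, as OpenCV has them. Camera axes: x right, y down, z forward; pixel columns grow to the right and rows downward; lengths in mm; the calibration is good to about 2 mm. A picture is of the moment at which its call begins. There is no depth.
- job_done(): hands the job in, once; it reports no verdict.
Trained networks look in the newest picture that a camera, given by its name, has taken for a name from the list of things; names that differ only in an ending like _2 or _b are one class to them, and where a whole thing is asked for, a point or a joint stands for the part that bears it (a point fixed in the world has none). Each returns a list of dicts, best first, with "conf" (0 to 1); they miss things now and then, are a little off and sometimes report something else, mostly with a low value. They report only what shows in the picture. A call takes as long as a camera call. They do not tell look-alikes from the thing itself.
- cut_out(name, camera): "region" (384x512 bool, what is visible of it).
- place_of(name, camera): "position" ([x, y, z] in mm, in the coordinates of the camera as it stood for that picture, good to about 4 mm: a listed point, or the origin of a listed thing).
The state is a dict: "clock": time; "qpos": joint angles; "joint_vel": joint speeds; "effort": joint torques, N m; "ee_pos": TCP position; "eef_rot": TCP orientation; "wrist_force": force on the tool from outside, world axes, zero at the start; "torque": the same for the moment, N m; "gripper_width": finger opening in mm.
Only numpy, scipy, OpenCV 4.12 (cv2) and the standard library are available. Lean on these libraries where they do the work, as an engineer would, in place of code of your own. Each camera call takes 0.05 s, during which the arm holds its last target. There are 200 camera calls.

## Working session

There is one attempt and no reset: what is moved stays moved. The work goes in short steps, Python scripts to look and compute and a tool call to move; the robot and the scene stay as the last step left them, time stands still between calls to the robot, and variables do not carry over. Pictures are saved under pics/ and viewed, about 12 in all and at most 16, crops included, and the job is handed in when it is done.

Besides the shell and the picture viewer there is one more tool, called after ">>>" as a command line: name --argument value ..., lists and objects as JSON in quotes. move_arm: Moves the arm, as the interface text tells. Shifts and turns lie within -1 to 1; 1 stands for 10 cm of shift or pi/4 rad of turn. Its arguments: {"type":"object","properties":{"series":{"type":"array"}},"required":["series"]}

```bash
mkdir -p pics; cat > h.py <<'E'
import numpy as np, cv2
from rig import *
def snap(cam,fn=None):
    c=capture(cam)
    if fn: cv2.imwrite('pics/'+fn,c['pixels'])
    c['R']=cv2.Rodrigues(np.array(c['rvec'],float))[0]; c['t']=np.array(c['tvec'],float).ravel()
    return c
def w(c,p): return c['R'].T@(np.array(p,float)-c['t'])
def proj(c,P): return cv2.projectPoints(np.array(P,float).reshape(-1,1,3),np.array(c['rvec'],float),c['t'],np.array(c['camera_matrix'],float),np.array(c['dist'],float))[0].reshape(-1,2)
def ray(c,uv,z):
    q=cv2.undistortPoints(np.array(uv,float).reshape(-1,1,2),np.array(c['camera_matrix'],float),np.array(c['dist'],float)).reshape(-1,2)
    d=np.c_[q,np.ones(len(q))]@c['R']; o=-c['R'].T@c['t']
    return o+d*((z-o[2])/d[:,2])[:,None]
E
python3 - <<'E'
from h import *
np.set_printoptions(precision=1,suppress=True)
for cam in ('scene','top'):
    c=snap(cam,cam+'0.png'); print(cam,'cam at',-c['R'].T@c['t'])
    for n in 'can_blue_mid can_yellow_mid filter_mid rack mat dish tin bulbbox wrench socket'.split():
        for d in place_of(n,cam)[:3]:
            P=w(c,d['position']); print(n,round(d['conf'],2),P,proj(c,P)[0])
s=read_state(); print(s['eef_rot'],s['ee_pos'],s['clock'],s['gripper_width'])
E
```

```text
scene cam at [1246.8  368.6  746.2]
can_blue_mid 0.72 [575.5 -10.5  86.8] [221.  191.3]
can_blue_mid 0.47 [500.6 278.3  -4.2] [334.5 225.4]
can_yellow_mid 0.86 [587.8  69.5  88.7] [247.8 201.2]
filter_mid 0.79 [441.5 115.9  49.9] [284.2 182.3]
filter_mid 0.67 [642.7  22.8  44.9] [222.5 223.6]
rack 0.23 [ 493.6 -304.    -3.7] [149.7 175.2]
mat 0.58 [ 490.8 -304.     0.5] [149.9 173.6]
dish 0.81 [504.9 430.   -1.9] [392.6 240.9]
dish 0.8 [335.  334.3  -0.8] [366.8 190.9]
tin 0.51 [638.8 -57.3   6.1] [196.8 225.1]
bulbbox 0.9 [667.7  89.7   3.4] [243.9 249.1]
bulbbox 0.3 [642.   19.8  46.5] [221.5 222.7]
wrench 0.63 [399.  -65.   -1.8] [232.2 173.8]
socket 0.53 [631.3 279.1   3.2] [322.4 259.9]
top cam at [ 415.8   57.7 1053.6]
can_blue_mid 0.9 [582.1  -5.5  90.7] [274.3 174. ]
can_yellow_mid 0.84 [593.9  73.7  88.6] [242.1 170.3]
filter_mid 0.77 [644.9  19.5  41.1] [262.8 153.8]
filter_mid 0.71 [448.3 121.1  50.6] [225.2 230.2]
rack 0.62 [632.   20.    0.8] [262.3 161.7]
mat 0.73 [ 494.3 -304.7    1.4] [383.7 209.1]
dish 0.97 [508.1 428.9   0.6] [112.2 211.5]
dish 0.92 [342.3 339.    1.1] [145.3 272.9]
dish 0.79 [501.3 285.5  -0.9] [164.8 212.7]
tin 0.7 [641.  -52.9   2.8] [289.1 157.7]
tin 0.64 [669.6  95.3   5.8] [234.1 148.5]
bulbbox 0.72 [676.6  94.5   9. ] [234.3 145.6]
wrench 0.86 [401.8 -58.1  -0.9] [294.3 246.5]
socket 0.65 [633.1 285.4  -0.4] [164.6 164.2]
[ 0.6 -0.6  0.4 -0.4] [ 161.9 -629.5  210.7] 1.1 95.37299749433119
```

View pics/top0.png

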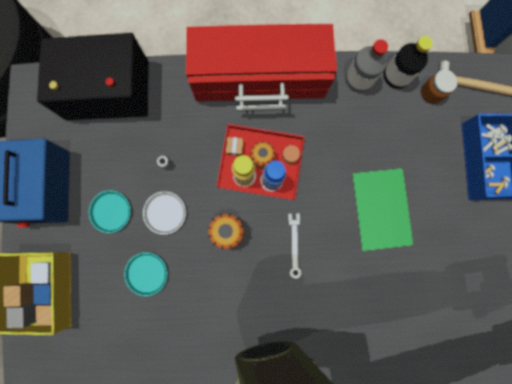

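View pics/scene0.png

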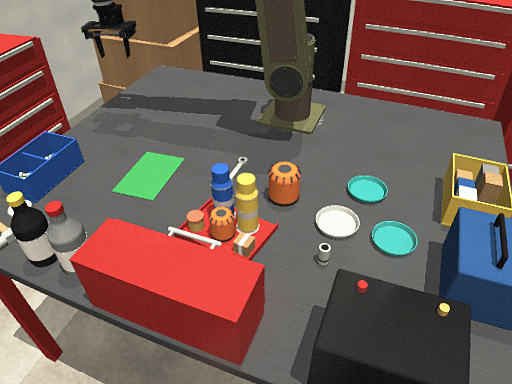

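Top view: the rack is at about (262,160), with the yellow can on the left (243,170) and the blue on the right (274,175). The small filter sits behind them at (262,153). The metal dish is at (164,212), the mat at (383,209) and the large look-alike filter at (226,231). Next I refine these with silhouette fits.

```bash
cat > fit.py <<'E'
from h import *
from scipy.optimize import minimize
def cyl(x,y,prof):  # prof: list of (r,z)
    a=np.linspace(0,2*np.pi,40,endpoint=False)
    return np.vstack([np.c_[x+r*np.cos(a),y+r*np.sin(a),0*a+z] for r,z in prof])
def box(x,y,a,pts):
    p=np.array(pts,float); ca,sa=np.cos(a),np.sin(a)
    return np.c_[x+ca*p[:,0]-sa*p[:,1],y+sa*p[:,0]+ca*p[:,1],p[:,2]]
CAN=[(27,0),(27,115),(22,125),(22,160)]; FIL=[(31,0),(31,60),(25,72)]
def prof(P,z0): return [(r,z+z0) for r,z in P]
RACK=[(-85,s*105,z) for s in(-1,1) for z in(0,18)]+[(85,s*105,z) for s in(-1,1) for z in(0,30)]
MAT=[(a*105,b*70,3) for a in(-1,1) for b in(-1,1)]
def hullmask(c,P,S=4):
    uv=proj(c,P); m=np.zeros((384*S,512*S),np.uint8)
    cv2.fillConvexPoly(m,np.round(cv2.convexHull((uv*S+S/2-.5).astype(np.float32))).astype(np.int32),1); return m
def fit(views,f,x0,step,S=4):
    ms=[(c,cv2.resize(m.astype(np.uint8),None,fx=S,fy=S,interpolation=cv2.INTER_NEAREST)) for c,m in views]
    def cost(x): return sum(1-(h&m).sum()/(h|m).sum() for c,m in ms for h in [hullmask(c,f(x),S)])
    sim=np.array([x0]+[np.array(x0)+np.eye(len(x0))[i]*step[i] for i in range(len(x0))])
    r=minimize(cost,x0,method='Nelder-Mead',options=dict(initial_simplex=sim,xatol=.02,fatol=1e-4)); return r.x,r.fun/len(ms)
def pick(name,cam,uv,tol=25):
    for d in cut_out(name,cam):
        m=np.array(d['region']); ys,xs=np.nonzero(m)
        if len(xs) and np.hypot(xs.mean()-uv[0],ys.mean()-uv[1])<tol: return m
def filled(m):
    h=cv2.convexHull(np.argwhere(m)[:,::-1].astype(np.int32)); o=np.zeros(m.shape,np.uint8); cv2.fillConvexPoly(o,h,1); return o
E
python3 - <<'E'
from fit import *
np.set_printoptions(precision=3,suppress=True)
T=snap('top')
mt={n:pick(n,'top',uv) for n,uv in dict(can_blue_mid=(274,174),can_yellow_mid=(243,170),filter_mid=(262,153),rack=(262,161),mat=(383,209),dish=(164,212)).items()}
C=snap('scene')
ms={n:pick(n,'scene',uv) for n,uv in dict(can_blue_mid=(221,191),can_yellow_mid=(247,201),mat=(149,174),dish=(337,221)).items()}
print({k:None if v is None else int(v.sum()) for k,v in mt.items()},{k:None if v is None else int(v.sum()) for k,v in ms.items()})
px=T['pixels'].astype(int); red=(px[...,2]>110)&(px[...,1]<60)&(px[...,0]<60); red[:120]=0; red[205:]=0; red[:,:210]=0; red[:,310:]=0
print('rack col',fit([(T,filled(red))],lambda x:box(*x,RACK),[632,20,-.15],[8,8,.05]))
if mt['rack'] is not None: print('rack net',fit([(T,filled(mt['rack']))],lambda x:box(*x,RACK),[632,20,-.15],[8,8,.05]))
def two(n): return [(c,m[n]) for c,m in((T,mt),(C,ms)) if m.get(n) is not None]
print('mat',fit(two('mat'),lambda x:box(*x,MAT),[494,-304,-.1],[8,8,.1]))
for n,x0 in(('can_blue_mid',[579,-8]),('can_yellow_mid',[590,71])):
    for v in two(n)+[None]:
        print(n,fit([v] if v else two(n),lambda x:cyl(*x,prof(CAN,6)),x0,[5,5]))
print('dish',fit(two('dish'),lambda x:cyl(*x,[(57,0),(57,16)]),[501,285],[5,5]))
E
```

```text
{'can_blue_mid': 496, 'can_yellow_mid': 556, 'filter_mid': 484, 'rack': 2860, 'mat': 3877, 'dish': 1430} {'can_blue_mid': 840, 'can_yellow_mid': 1229, 'mat': 1908, 'dish': 1119}
rack col (array([629.348,  24.968,  -0.192]), np.float64(0.018867011755599683))
rack net (array([630.092,  27.076,  -0.19 ]), np.float64(0.019129688561518976))
mat (array([ 494.172, -301.69 ,    0.071]), np.float64(0.03302259083879372))
can_blue_mid (array([631.904,  24.016]), np.float64(0.2443917383140627))
can_blue_mid (array([578.498,  -7.246]), np.float64(0.2998105462582886))
can_blue_mid (array([578.498,  -7.246]), np.float64(0.6499052731291444))
can_yellow_mid (array([593.126,  71.956]), np.float64(0.06358941252420913))
can_yellow_mid (array([594.668,  68.647]), np.float64(0.059019935186094497))
can_yellow_mid (array([594.033,  70.866]), np.float64(0.08966621958024085))
dish (array([499.893, 284.209]), np.float64(0.09475650479106823))
```

```bash
cat >> h.py <<'E'
from scipy.spatial.transform import Rotation as Ro
def st():
    s=read_state(); q=np.array(s['eef_rot']); R=Ro.from_quat(np.r_[q[1:],q[0]]).as_matrix()
    print('t',round(s['clock'],2),'pos',np.round(s['ee_pos'],1),'jaw yaw %.3f'%np.arctan2(R[1,0],R[0,0]),'fing',np.round(R[:,1],3),'w %.1f'%s['gripper_width'],'F',np.round(s['wrist_force'],1),'q',np.round(s['qpos'],2)); return s
E
python3 -c "
from h import *
st(); print(tips_ahead)"
```

```text
t 1.7 pos [ 161.9 -629.5  210.7] jaw yaw -1.319 fing [ 0.  0. -1.] w 95.3 F [ 0.4  0.2 -0.9] q [-1.4   0.12  1.65  0.    1.37 -0.08]
19.0
```

>>> move_arm --series '[[[0,0,0],[0.3,0.3,0.3],1],[[0,0,0],[0.6,0.6,0.6],1],[[0,0,0],[1,1,0.9],1],[[0,0,0],[1,1,0.9],1]]'

```text
clock: 2.1
ee_pos: [264.4, -528.4, 304.8]
eef_rot: [-0.559, 0.56, -0.431, 0.434]
wrist_force: [-0.5, 0.2, 0.3]
gripper_width: 94.5
```

>>> move_arm --series '[[[0,0,0.12],[0.35,0.35,0],1],[[0,0,0.24],[0.7,0.7,0],1],[[0,0,0.36],[1,1,0],1]]'

```text
clock: 2.4
ee_pos: [362.7, -428.2, 300.3]
eef_rot: [0.615, -0.615, 0.349, -0.349]
wrist_force: [0.7, -0.0, 0.8]
gripper_width: 94.6
```

>>> move_arm --series '[[[0,0,0.12],[0.35,0.35,0],1],[[0,0,0.24],[0.7,0.7,0],1],[[0,0,0.36],[1,1,0],1]]'

```text
clock: 2.7
ee_pos: [462.9, -328.0, 300.2]
eef_rot: [-0.658, 0.658, -0.259, 0.259]
wrist_force: [-0.2, -1.1, 0.9]
gripper_width: 95.2
```

>>> move_arm --series '[[[0,0,0.12],[0.35,0.35,0],1],[[0,0,0.24],[0.7,0.7,0],1],[[0,0,0.36],[1,1,0],1],[[0,0,0.36],[1,1,0],1]]'

```text
clock: 3.1
ee_pos: [564.2, -226.3, 299.5]
eef_rot: [0.689, -0.688, 0.163, -0.162]
wrist_force: [-0.1, -0.3, -0.1]
gripper_width: 95.0
```

>>> move_arm --series '[[[0,0,0.12],[0.1,0.35,0],1],[[0,0,0.24],[0.2,0.7,0],1],[[0,0,0.36],[0.2,1,0],1],[[0,0,0.36],[0.2,1,0],1],[[0,0,0.36],[0.2,1,0],1],[[0,0,0.36],[0.2,1,0],1]]'

```text
clock: 3.7
ee_pos: [581.6, -131.0, 300.5]
eef_rot: [-0.704, 0.704, -0.067, 0.067]
wrist_force: [0.0, -0.1, -0.5]
gripper_width: 95.2
```

```bash
python3 - <<'E'
from fit import *
np.set_printoptions(precision=1,suppress=True)
st()
c=snap('scene','s1.png')
for n in('can_blue_mid','can_yellow_mid'):
    for d in place_of(n,'scene')[:2]: print(n,d['conf'],w(c,d['position']))
# predicted outline of both cans at the spots vs the picture
im=c['pixels'].copy()
for x,y in((581,-4),(595,70)):
    for r,z in prof(CAN,6):
        cv2.polylines(im,[np.round(proj(c,cyl(x,y,[(r,z)]))).astype(int)],True,(255,255,255),1)
cv2.imwrite('pics/s1c.png',cv2.resize(im[130:280,150:320],None,fx=4,fy=4))
E
```

```text
t 3.7 pos [ 581.6 -131.   300.5] jaw yaw -0.191 fing [-0. -0. -1.] w 95.2 F [ 0.  -0.1 -0.5] q [-0.3 -0.   1.7 -0.   1.5 -0.1]
can_blue_mid 0.78 [577.8  -8.   85.2]
can_yellow_mid 0.84 [591.7  71.1  85.8]
```

View pics/s1c.png

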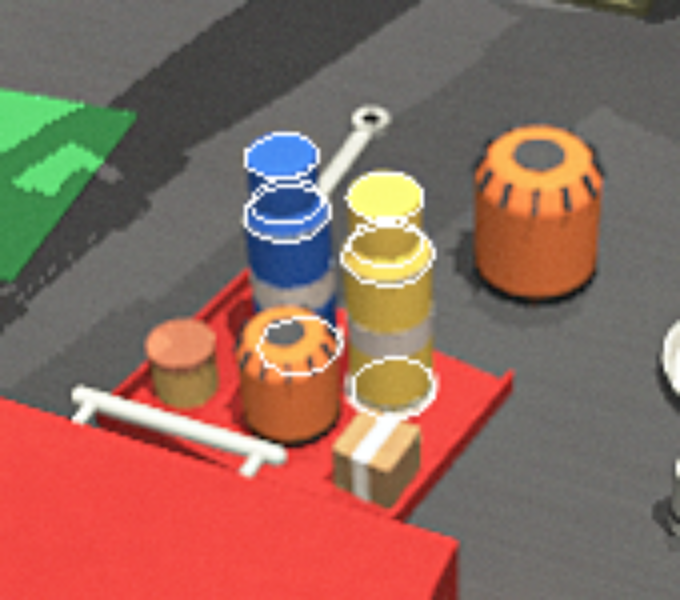

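The predicted outlines sit right on both caps (crop px (281,160) and (386,197)), so the can positions (581,-4) and (595,70) hold. Approaching the blue one.

>>> move_arm --series '[[[0,0,0],[0,0.4,-0.1],1],[[0,0,0],[0,0.8,-0.25],1],[[0,0,0],[0,1,-0.4],1],[[0,0,0],[0,1,-0.4],1]]'

```text
clock: 4.25
ee_pos: [580.6, -28.0, 258.0]
eef_rot: [0.704, -0.704, 0.067, -0.064]
wrist_force: [-0.4, 0.7, -0.1]
gripper_width: 95.0
```

>>> move_arm --series '[[[0,0,0],[0,0.25,-0.2],1],[[0,0,0],[0,0.25,-0.2],1],[[0,0,0],[0,0.25,-0.4],1],[[0,0,0],[0,0.25,-0.6],1],[[0,0,0],[0,0.25,-0.8],1],[[0,0,0],[0,0.25,-0.9],1],[[0,0,0],[0,0.25,-0.9],1],[[0,0,0],[0,0.25,-0.9],1]]'

```text
clock: 5.05
ee_pos: [582.6, -5.3, 171.9]
eef_rot: [-0.704, 0.704, -0.066, 0.067]
wrist_force: [0.1, -0.8, 0.8]
gripper_width: 95.0
```

```bash
python3 - <<'E'
from h import *
st(); c=snap('scene','s2.png'); cv2.imwrite('pics/s2c.png',cv2.resize(c['pixels'][90:290,120:320],None,fx=3,fy=3))
E
```

```text
t 5.05 pos [582.6  -5.3 171.9] jaw yaw -0.189 fing [ 0.001 -0.    -1.   ] w 95.0 F [ 0.1 -0.8  0.8] q [-0.1   0.    1.84 -0.    1.29  0.09]
```

View pics/s2c.png

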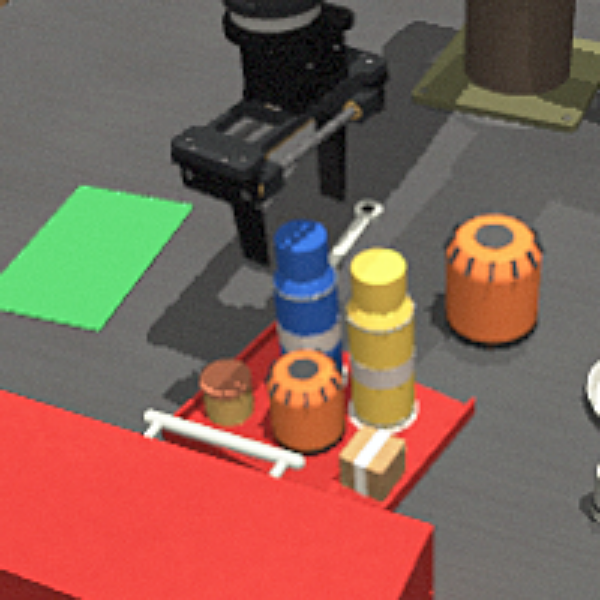

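```bash
python3 - <<'E'
from h import *
s=st(); c=capture('scene'); c['R']=cv2.Rodrigues(np.array(c['rvec'],float))[0]; c['t']=np.array(c['tvec'],float).ravel()
q=np.array(s['eef_rot']); R=Ro.from_quat(np.r_[q[1:],q[0]]).as_matrix(); p=np.array(s['ee_pos'])
im=cv2.resize(c['pixels'][90:290,120:320],None,fx=4,fy=4)
for x in(47.5,59.5,-47.5,-59.5):
    for z in(-10,10):
        u=proj(c,p+R@[x,19,z])[0]; print(x,z,u)
        cv2.circle(im,tuple(np.round((u-[120,90])*4+2).astype(int)),2,(0,255,0),-1)
u=proj(c,[581,-4,166])[0]; cv2.circle(im,tuple(np.round((u-[120,90])*4+2).astype(int)),3,(0,0,255),-1)
cv2.imwrite('pics/s3c.png',im[200:800,100:700])
E
```

```text
t 5.1 pos [582.8  -5.1 172.4] jaw yaw -0.189 fing [ 0.002 -0.    -1.   ] w 95.4 F [0.1 0.5 0.4] q [-0.1   0.    1.84 -0.    1.29  0.09]
47.5 -10 [204.28513099 182.2002393 ]
47.5 10 [210.93680157 185.02596363]
59.5 -10 [201.11959781 184.95543233]
59.5 10 [207.79359499 187.8307397 ]
-47.5 -10 [227.69307641 161.86068034]
-47.5 10 [234.15686728 164.33477064]
-59.5 -10 [230.45390192 159.46568863]
-59.5 10 [236.8928841  161.90005184]
```

View pics/s3c.png

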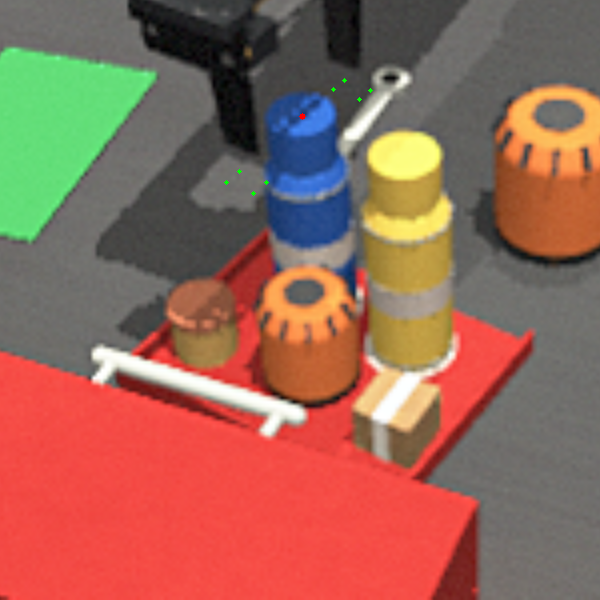

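The scene view shows the fingertips about 8 px higher than predicted, at crop (238,150) against (247,183). The red marker sits correctly on the cap. I'll check with the top camera before closing in.

```bash
python3 - <<'E'
from h import *
s=st(); c=snap('top')
q=np.array(s['eef_rot']); R=Ro.from_quat(np.r_[q[1:],q[0]]).as_matrix(); p=np.array(s['ee_pos'])
K=5; o=np.array([210,110])
im=cv2.resize(c['pixels'][110:230,210:330],None,fx=K,fy=K)
def dot(P,col):
    u=proj(c,P)[0]; print(u); cv2.circle(im,tuple(np.round((u-o)*K+2).astype(int)),2,col,-1)
for x in(47.5,59.5,-47.5,-59.5):
    for z in(-10,10):
        dot(p+R@[x,19,z],(0,255,0)); 
for x in(37.5,-37.5):   # body, 59 behind
    for z in(-90,90): dot(p+R@[z,-59,x],(255,0,255))
for a,b in((581,-4),(595,70)): dot([a,b,166],(255,255,255))
cv2.imwrite('pics/t3c.png',im)
E
```

```text
t 5.15 pos [582.9  -5.  172.5] jaw yaw -0.188 fing [ 0.003 -0.    -1.   ] w 94.9 F [1. 0. 0.] q [-0.1   0.    1.84 -0.    1.29  0.09]
[283.07888868 149.75337815]
[274.57872599 148.38134888]
[283.85219609 144.77451465]
[275.3660921  143.40480562]
[276.83456884 189.77758517]
[268.23246534 188.38864627]
[276.03136914 194.90316295]
[267.41761842 193.51228519]
[253.70976301 201.22492464]
[267.09767035 118.74194175]
[289.15280186 206.94858022]
[301.64924942 124.32320134]
[275.65619521 168.78169263]
[242.99709061 163.58569916]
```

View pics/t3c.png

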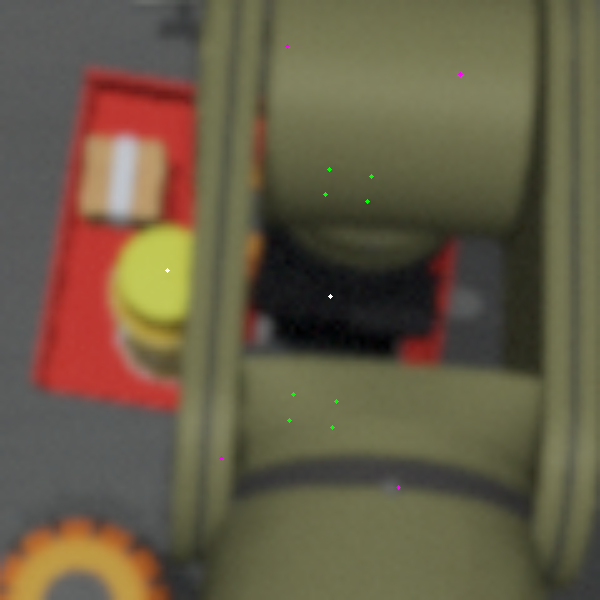

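The top view confirms the lateral alignment. I'll lower to the planned height (safe under both readings) and look again.

>>> move_arm --series '[[[0,0,0],[-0.02,0.01,-0.1],1],[[0,0,0],[-0.02,0.01,-0.17],1],[[0,0,0],[-0.02,0.01,-0.17],1],[[0,0,0],[-0.02,0.01,-0.17],1]]'

```text
clock: 5.6
ee_pos: [579.5, -3.4, 153.1]
eef_rot: [-0.704, 0.704, -0.067, 0.066]
wrist_force: [-0.2, 0.0, -0.2]
gripper_width: 95.2
```

```bash
python3 - <<'E'
from h import *
st(); c=snap('scene'); im=c['pixels'][130:230,170:270]
im=cv2.convertScaleAbs(cv2.resize(im,None,fx=6,fy=6,interpolation=cv2.INTER_CUBIC),alpha=1.8,beta=20); cv2.imwrite('pics/s4.png',im)
E
```

```text
t 5.6 pos [579.5  -3.4 153.1] jaw yaw -0.188 fing [-0.001  0.    -1.   ] w 95.2 F [-0.2  0.  -0.2] q [-0.1   0.01  1.87 -0.    1.26  0.09]
```

View pics/s4.png

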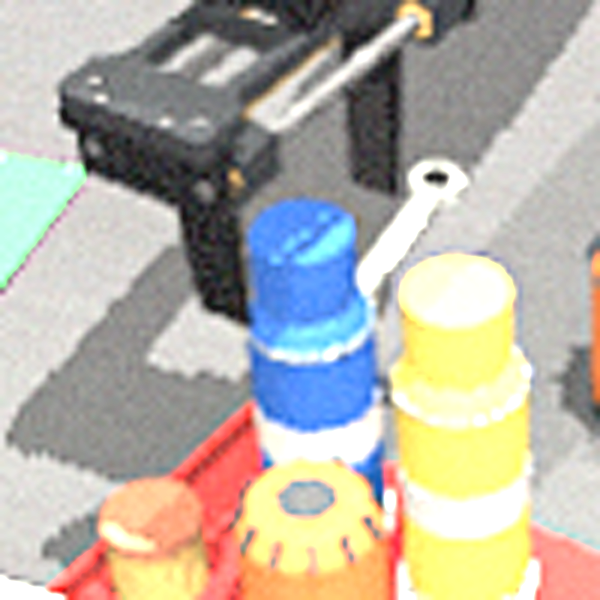

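>>> move_arm --series '[[[0,0,0],[0.01,0,0],0.2],[[0,0,0],[0.01,0,0],0.2],[[0,0,0],[0.01,0,0],0.2],[[0,0,0],[0.01,0,0],0.2],[[0,0,0],[0.01,0,0],0.2],[[0,0,0],[0.01,0,0],0.2],[[0,0,0],[0.01,0,0],0.2],[[0,0,0],[0.01,0,0],0.2]]'

```text
clock: 6.45
ee_pos: [580.8, -3.5, 153.8]
eef_rot: [0.704, -0.704, 0.066, -0.066]
wrist_force: [-1.0, 0.3, 0.4]
gripper_width: 43.2
```

```bash
python3 - <<'E'
from h import *
st(); c=snap('scene'); im=c['pixels'][130:230,170:270]
im=cv2.convertScaleAbs(cv2.resize(im,None,fx=6,fy=6,interpolation=cv2.INTER_CUBIC),alpha=1.8,beta=20); cv2.imwrite('pics/s5.png',im)
E
```

```text
t 6.45 pos [580.8  -3.5 153.8] jaw yaw -0.188 fing [-0.  0. -1.] w 43.2 F [-1.   0.3  0.4] q [-0.1   0.02  1.86  0.    1.26  0.09]
```

View pics/s5.png

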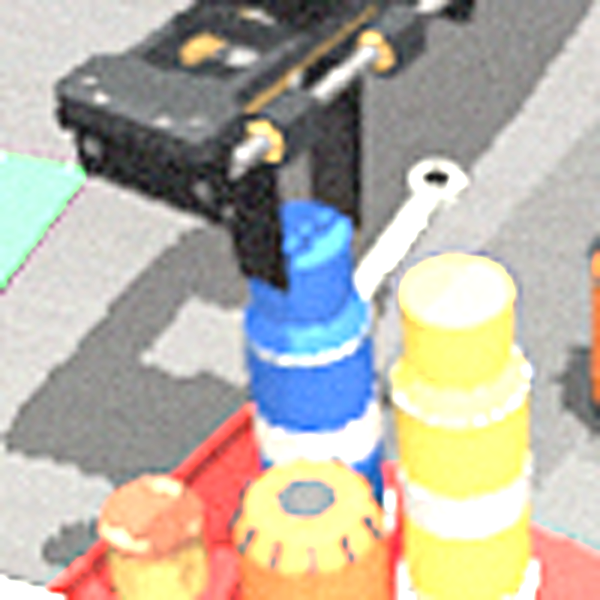

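Width is 43.2 mm (cap 44), so it is on the cap. But the tips show at only mid-cap, about (262,277) with the cap's foot near y=320, so they're about 15–19 mm higher than stated. I'll reopen and take a deeper hold.

>>> move_arm --series '[[[0,0,0],[0,0,0],0.9],[[0,0,0],[0,0,0],0.9],[[0,0,0],[0,0,0],0.9],[[0,0,0],[0,0.02,-0.06],0.9],[[0,0,0],[0,0.02,-0.12],0.9],[[0,0,0],[0,0.02,-0.12],0.2],[[0,0,0],[0,0.02,-0.12],0.2],[[0,0,0],[0,0.02,-0.12],0.2],[[0,0,0],[0,0.02,-0.12],0.2],[[0,0,0],[0,0.02,-0.12],0.2],[[0,0,0],[0,0.02,-0.12],0.2],[[0,0,0],[0,0.02,-0.12],0.2],[[0,0,0],[0,0.02,-0.12],0.2]]'

```text
clock: 7.8
ee_pos: [580.9, -1.5, 141.9]
eef_rot: [0.704, -0.704, 0.066, -0.066]
wrist_force: [-1.7, 0.1, 1.2]
gripper_width: 43.5
```

```bash
python3 - <<'E'
from h import *
st(); c=snap('scene'); im=c['pixels'][130:230,170:270]
im=cv2.convertScaleAbs(cv2.resize(im,None,fx=5,fy=5,interpolation=cv2.INTER_CUBIC),alpha=1.8,beta=20); cv2.imwrite('pics/s6.png',im)
E
```

```text
t 7.8 pos [580.9  -1.5 141.9] jaw yaw -0.188 fing [-0.  0. -1.] w 43.5 F [-1.7  0.1  1.2] q [-0.09  0.03  1.87  0.    1.24  0.09]
```

View pics/s6.png

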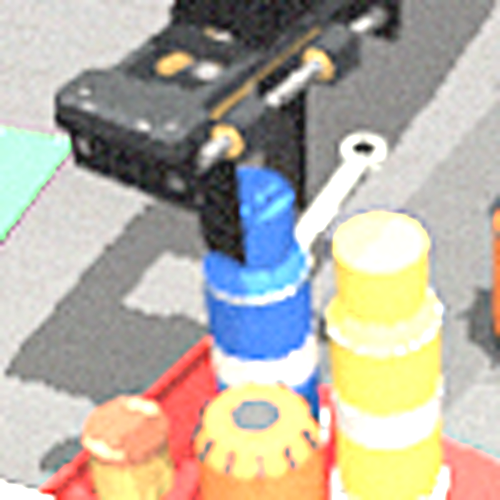

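>>> move_arm --series '[[[0,0,0],[0,0,0.05],0.2],[[0,0,0],[0,0,0.15],0.2],[[0,0,0],[0,0,0.3],0.2],[[0,0,0],[0,0,0.5],0.2],[[0,0,0],[0,0,0.7],0.2],[[0,0,0],[0,0,0.85],0.2],[[0,0,0],[0,0,0.9],0.2],[[0,0,0],[0,0,0.9],0.2]]'

```text
clock: 8.65
ee_pos: [581.4, -1.6, 233.1]
eef_rot: [-0.704, 0.704, -0.066, 0.067]
wrist_force: [-0.3, 0.2, -3.3]
gripper_width: 43.5
```

>>> move_arm --series '[[[0,0,0],[-0.01,-0.1,0],0.2],[[0,0,0],[-0.03,-0.25,0],0.2],[[0,0,0],[-0.06,-0.5,0],0.2],[[0,0,0],[-0.09,-0.75,0],0.2],[[0,0,0],[-0.12,-1,0],0.2]]'

```text
clock: 9.15
ee_pos: [567.9, -103.5, 230.5]
eef_rot: [-0.704, 0.704, -0.067, 0.066]
wrist_force: [-0.1, 0.3, -2.3]
gripper_width: 43.3
```

>>> move_arm --series '[[[0,0,0],[-0.03,-0.25,0],0.2],[[0,0,0],[-0.06,-0.5,0],0.2],[[0,0,0],[-0.09,-0.75,0],0.2],[[0,0,0],[-0.12,-1,0],0.2]]'

```text
clock: 9.55
ee_pos: [555.6, -203.6, 230.4]
eef_rot: [0.704, -0.704, 0.067, -0.066]
wrist_force: [-0.0, 0.5, -2.1]
gripper_width: 43.4
```

>>> move_arm --series '[[[0,0,0],[-0.03,-0.25,0],0.2],[[0,0,0],[-0.06,-0.5,0],0.2],[[0,0,0],[-0.09,-0.75,0],0.2],[[0,0,0],[-0.12,-0.9,0],0.2],[[0,0,0],[-0.12,-0.97,0],0.2],[[0,0,0],[-0.12,-0.97,0],0.2],[[0,0,0],[-0.12,-0.97,0],0.2]]'

```text
clock: 10.25
ee_pos: [544.9, -297.9, 231.5]
eef_rot: [0.704, -0.704, 0.066, -0.066]
wrist_force: [0.7, -0.3, -2.0]
gripper_width: 43.2
```

>>> move_arm --series '[[[0,0,0],[0,0,-0.1],0.2],[[0,0,0],[0,0,-0.25],0.2],[[0,0,0],[0,0,-0.4],0.2],[[0,0,0],[0,0,-0.55],0.2],[[0,0,0],[0,0,-0.7],0.2],[[0,0,0],[0,0,-0.8],0.2],[[0,0,0],[0,0,-0.87],0.2],[[0,0,0],[0,0,-0.9],0.2],[[0,0,0],[0,0,-0.92],0.2],[[0,0,0],[0,0,-0.92],0.2],[[0,0,0],[0,0,-0.92],0.2]]'

```text
clock: 11.35
ee_pos: [545.3, -298.8, 140.5]
eef_rot: [-0.704, 0.704, -0.066, 0.067]
wrist_force: [-0.3, 0.1, -2.8]
gripper_width: 43.6
```

```bash
python3 - <<'E'
from h import *
st(); c=snap('scene','s7.png'); im=c['pixels'][70:270,60:320]
cv2.imwrite('pics/s7c.png',cv2.resize(im,None,fx=3,fy=3))
for d in place_of('can_blue_mid','scene')[:1]: print(w(c,d['position']),d['conf'])
E
```

```text
t 11.35 pos [ 545.3 -298.8  140.5] jaw yaw -0.188 fing [ 0.001 -0.001 -1.   ] w 43.6 F [-0.3  0.1 -2.8] q [-0.59  0.11  1.78  0.    1.24 -0.4 ]
```

View pics/s7c.png

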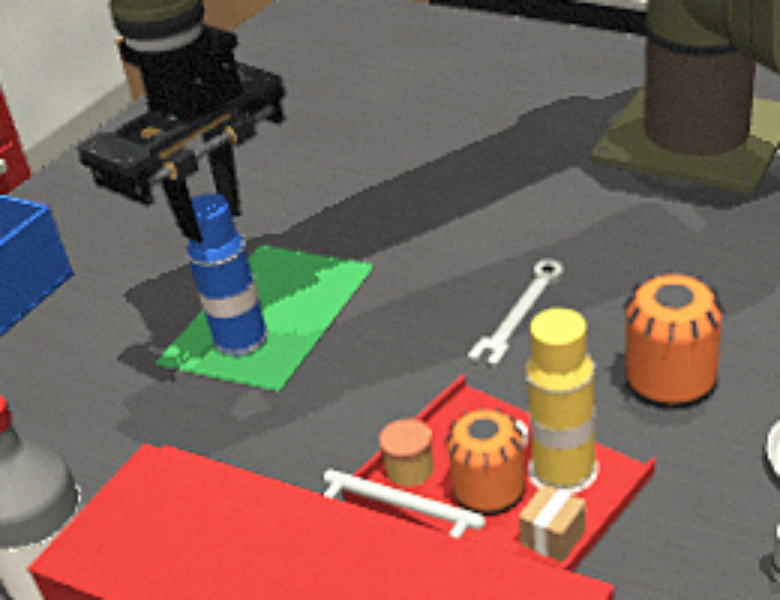

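The blue can stands over the mat at px (235,345), near its far end. The wrist still reads only its weight, so I lower 2 mm more, release and go for the yellow one.

>>> move_arm --series '[[[0,0,0],[0,0,-0.01],0.2],[[0,0,0],[0,0,-0.02],0.2],[[0,0,0],[0,0,-0.02],0.2],[[0,0,0],[0,0,-0.02],0.8],[[0,0,0],[0,0,-0.02],0.8],[[0,0,0],[0,0,-0.02],0.8],[[0,0,0],[0,0,-0.02],0.8],[[0,0,0],[0,0,0.1],0.8],[[0,0,0],[0,0,0.4],0.8],[[0,0,0],[0,0,0.7],0.8],[[0,0,0],[0,0,0.9],0.8],[[0,0,0],[0,0,0.9],0.8]]'

```text
clock: 12.65
ee_pos: [546.9, -299.8, 235.2]
eef_rot: [-0.703, 0.705, -0.064, 0.069]
wrist_force: [0.9, -0.8, 0.2]
gripper_width: 76.0
```

>>> move_arm --series '[[[0,0,0],[0.03,0.2,0],0.9],[[0,0,0],[0.1,0.6,0],0.9],[[0,0,0],[0.17,1,0],0.9]]'

```text
clock: 12.95
ee_pos: [561.0, -196.5, 227.5]
eef_rot: [0.705, -0.703, 0.068, -0.066]
wrist_force: [0.5, 0.4, -0.4]
gripper_width: 85.4
```

>>> move_arm --series '[[[0,0,0],[0.08,0.5,0],0.9],[[0,0,0],[0.17,1,0],0.9]]'

```text
clock: 13.15
ee_pos: [577.5, -97.1, 227.6]
eef_rot: [0.704, -0.704, 0.068, -0.065]
wrist_force: [1.1, -0.1, -0.1]
gripper_width: 85.6
```

>>> move_arm --series '[[[0,0,0],[0.08,0.5,0],0.9],[[0,0,0],[0.16,1,0],0.9]]'

```text
clock: 13.35
ee_pos: [593.1, 2.0, 227.7]
eef_rot: [0.704, -0.704, 0.067, -0.065]
wrist_force: [1.0, -0.6, 0.3]
gripper_width: 85.5
```

>>> move_arm --series '[[[0,0,0],[0,0.4,0],0.9],[[0,0,0],[0,0.6,0],0.9],[[0,0,0],[0,0.7,0],0.9],[[0,0,0],[0,0.7,0],0.9],[[0,0,0],[0,0.7,0],0.9]]'

```text
clock: 13.85
ee_pos: [594.0, 68.4, 228.9]
eef_rot: [-0.704, 0.704, -0.067, 0.066]
wrist_force: [0.2, -0.4, 0.8]
gripper_width: 85.7
```

```bash
python3 - <<'E'
from h import *
st(); c=snap('scene')
for n in ('can_blue_mid','can_yellow_mid','filter_mid'):
  for d in place_of(n,'scene')[:2]: print(n,w(c,d['position']),d['conf'])
E
```

```text
t 13.85 pos [594.   68.4 228.9] jaw yaw -0.188 fing [-0.001 -0.    -1.   ] w 85.7 F [ 0.2 -0.4  0.8] q [ 0.03  0.    1.75 -0.    1.39  0.21]
can_blue_mid [ 539.43902128 -303.70438489   84.98462189] 0.73
can_yellow_mid [591.283807    68.92676358  88.15879667] 0.8
filter_mid [640.52869207  23.33732971  45.73598661] 0.83
filter_mid [439.18188294 115.64571224  52.35300758] 0.59
```

>>> move_arm --series '[[[0,0,0],[0.01,0.01,-0.2],0.95],[[0,0,0],[0.01,0.01,-0.45],0.95],[[0,0,0],[0.01,0.01,-0.65],0.95],[[0,0,0],[0.01,0.01,-0.8],0.95],[[0,0,0],[0.01,0.01,-0.88],0.95],[[0,0,0],[0.01,0.01,-0.88],0.95],[[0,0,0],[0.01,0.01,-0.88],0.2],[[0,0,0],[0.01,0.01,-0.88],0.2],[[0,0,0],[0.01,0.01,-0.88],0.2],[[0,0,0],[0.01,0.01,-0.88],0.2],[[0,0,0],[0.01,0.01,-0.88],0.2],[[0,0,0],[0.01,0.01,-0.88],0.2],[[0,0,0],[0.01,0.01,-0.88],0.2],[[0,0,0],[0.01,0.01,-0.88],0.2]]'

```text
clock: 15.45
ee_pos: [595.3, 69.9, 141.8]
eef_rot: [0.704, -0.704, 0.067, -0.066]
wrist_force: [-0.4, 1.0, 0.6]
gripper_width: 43.6
```

```bash
python3 - <<'E'
from h import *
st(); c=snap('scene','s8.png'); im=c['pixels'][120:270,90:290]
cv2.imwrite('pics/s8c.png',cv2.resize(im,None,fx=4,fy=4))
E
```

```text
t 15.45 pos [595.3  69.9 141.8] jaw yaw -0.188 fing [-0.  0. -1.] w 43.6 F [-0.4  1.   0.6] q [0.03 0.07 1.83 0.   1.24 0.22]
```

View pics/s8c.png

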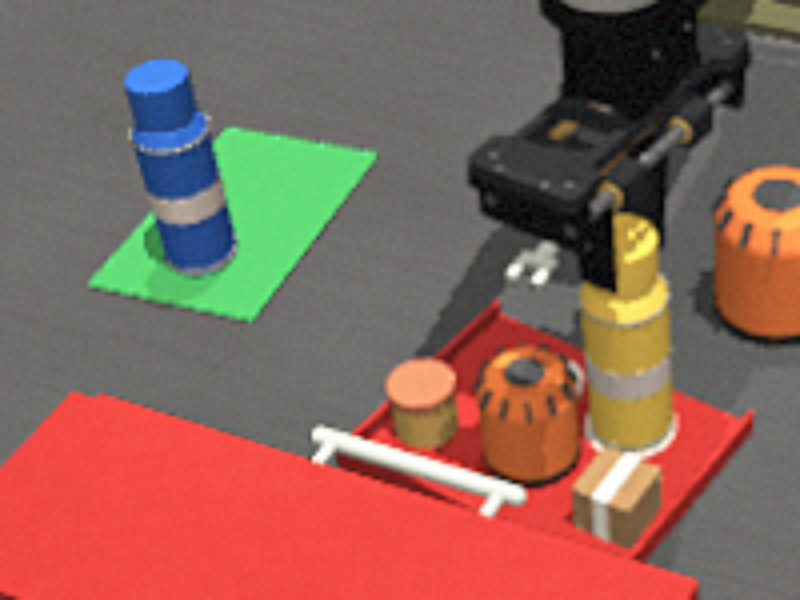

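Blue stands on the mat at (200,260); its lean in the picture is perspective. The yellow cap is held low, at the shoulder. Carrying it to the near half of the mat.

>>> move_arm --series '[[[0,0,0],[0,0,0.05],0.2],[[0,0,0],[0,0,0.15],0.2],[[0,0,0],[0,0,0.3],0.2],[[0,0,0],[0,0,0.5],0.2],[[0,0,0],[0,0,0.7],0.2],[[0,0,0],[0,0,0.85],0.2],[[0,0,0],[0,0,0.9],0.2],[[0,0,0],[0,0,0.9],0.2]]'

```text
clock: 16.3
ee_pos: [596.0, 69.8, 233.1]
eef_rot: [0.704, -0.704, 0.066, -0.067]
wrist_force: [0.1, -0.1, -2.0]
gripper_width: 43.7
```

>>> move_arm --series '[[[0,0,0],[-0.04,-0.1,0],0.2],[[0,0,0],[-0.1,-0.25,0],0.2],[[0,0,0],[-0.2,-0.5,0],0.2],[[0,0,0],[-0.29,-0.72,0],0.2],[[0,0,0],[-0.38,-0.94,0],0.2]]'

```text
clock: 16.8
ee_pos: [555.9, -26.0, 230.5]
eef_rot: [-0.704, 0.704, -0.067, 0.066]
wrist_force: [-0.0, -0.2, -1.7]
gripper_width: 43.3
```

>>> move_arm --series '[[[0,0,0],[-0.1,-0.25,0],0.2],[[0,0,0],[-0.2,-0.5,0],0.2],[[0,0,0],[-0.29,-0.72,0],0.2],[[0,0,0],[-0.38,-0.94,0],0.2]]'

```text
clock: 17.2
ee_pos: [517.6, -120.0, 230.5]
eef_rot: [-0.704, 0.704, -0.067, 0.066]
wrist_force: [0.6, -0.4, -2.4]
gripper_width: 43.7
```

>>> move_arm --series '[[[0,0,0],[-0.1,-0.25,0],0.2],[[0,0,0],[-0.2,-0.5,0],0.2],[[0,0,0],[-0.29,-0.72,0],0.2],[[0,0,0],[-0.38,-0.94,0],0.2]]'

```text
clock: 17.6
ee_pos: [479.5, -213.7, 230.6]
eef_rot: [0.704, -0.704, 0.067, -0.066]
wrist_force: [-0.5, -1.4, -2.6]
gripper_width: 43.9
```

>>> move_arm --series '[[[0,0,0],[-0.1,-0.25,0],0.2],[[0,0,0],[-0.2,-0.5,0],0.2],[[0,0,0],[-0.29,-0.72,0],0.2],[[0,0,0],[-0.36,-0.88,0],0.2],[[0,0,0],[-0.38,-0.93,0],0.2],[[0,0,0],[-0.38,-0.93,0],0.2],[[0,0,0],[-0.38,-0.93,0],0.2]]'

```text
clock: 18.3
ee_pos: [443.2, -304.7, 231.3]
eef_rot: [0.704, -0.704, 0.067, -0.066]
wrist_force: [1.1, 0.6, -2.2]
gripper_width: 43.4
```

>>> move_arm --series '[[[0,0,0],[0,0,-0.1],0.2],[[0,0,0],[0,0,-0.25],0.2],[[0,0,0],[0,0,-0.4],0.2],[[0,0,0],[0,0,-0.55],0.2],[[0,0,0],[0,0,-0.7],0.2],[[0,0,0],[0,0,-0.8],0.2],[[0,0,0],[0,0,-0.87],0.2],[[0,0,0],[0,0,-0.91],0.2],[[0,0,0],[0,0,-0.93],0.2],[[0,0,0],[0,0,-0.93],0.2],[[0,0,0],[0,0,-0.93],0.2]]'

```text
clock: 19.4
ee_pos: [443.8, -305.5, 139.5]
eef_rot: [-0.704, 0.704, -0.066, 0.067]
wrist_force: [-0.5, -0.3, -1.9]
gripper_width: 43.3
```

```bash
python3 - <<'E'
from h import *
st(); c=snap('scene','s9.png')
for n in ('can_blue_mid','can_yellow_mid'):
  for d in place_of(n,'scene')[:2]: print(n,w(c,d['position']),d['conf'])
E
```

```text
t 19.4 pos [ 443.8 -305.5  139.5] jaw yaw -0.188 fing [ 0.001 -0.001 -1.   ] w 43.3 F [-0.5 -0.3 -1.9] q [-0.7  -0.07  1.97  0.    1.24 -0.51]
can_blue_mid [ 541.68630284 -304.9126041    86.66388718] 0.61
can_yellow_mid [ 439.64268072 -306.91233558   86.10687981] 0.77
```

>>> move_arm --series '[[[0,0,0],[0,0,-0.01],0.2],[[0,0,0],[0,0,-0.02],0.2],[[0,0,0],[0,0,-0.02],0.2],[[0,0,0],[0,0,-0.02],0.8],[[0,0,0],[0,0,-0.02],0.8],[[0,0,0],[0,0,-0.02],0.8],[[0,0,0],[0,0,-0.02],0.8],[[0,0,0],[0,0,0.1],0.8],[[0,0,0],[0,0,0.4],0.8],[[0,0,0],[0,0,0.7],0.8],[[0,0,0],[0,0,0.9],0.8],[[0,0,0],[0,0,0.9],0.8],[[0,0,0],[0,0,0.9],0.8]]'

```text
clock: 20.85
ee_pos: [443.5, -305.2, 229.0]
eef_rot: [-0.704, 0.704, -0.066, 0.067]
wrist_force: [0.2, 0.6, -1.3]
gripper_width: 75.8
```

```bash
python3 - <<'E'
from fit import *
np.set_printoptions(precision=1,suppress=True)
st(); T=snap('top','t10.png'); mt=pick('filter_mid','top',(262,153)); mr=pick('rack','top',(262,161)); pt=[(w(T,d['position']),round(d['conf'],2)) for d in place_of('filter_mid','top')[:2]]
C=snap('scene','s10.png'); ms=pick('filter_mid','scene',(222,223),12); 
print(pt,[(w(C,d['position']),round(d['conf'],2)) for d in place_of('filter_mid','scene')[:2]])
for n in('can_blue_mid','can_yellow_mid'): print(n,[(w(C,d['position']),round(d['conf'],2)) for d in place_of(n,'scene')[:1]])
f=lambda x:cyl(*x,prof(FIL,6))
V=[(c,m) for c,m in((T,mt),(C,ms)) if m is not None]
for v in [[x] for x in V]+[V]: print('filter',fit(v,f,[642,22],[4,4]))
print('rack',fit([(T,filled(mr))],lambda x:box(*x,RACK),[630,26,-.19],[5,5,.03]))
# white spots
px=T['pixels'].astype(int); wh=(px.min(2)>130); wh[:150]=0;wh[200:]=0;wh[:,:215]=0;wh[:,300:]=0
n,l,s,ce=cv2.connectedComponentsWithStats(wh.astype(np.uint8)); print([(s[i,4],ce[i],ray(T,ce[i],6)[0]) for i in range(1,n) if s[i,4]>10])
print('toolbox low edge z0/z60',ray(T,[262,101],0),ray(T,[262,108],60))
im=T['pixels'][90:240,130:430]; cv2.imwrite('pics/t10c.png',cv2.resize(im,None,fx=2.6,fy=2.6))
E
```

```text
t 20.85 pos [ 443.5 -305.2  229. ] jaw yaw -0.188 fing [ 0. -0. -1.] w 75.8 F [ 0.2  0.6 -1.3] q [-0.7 -0.1  1.9  0.   1.4 -0.5]
[(array([643.8,  19.4,  41.8]), 0.76), (array([450.2, 120.1,  51.7]), 0.6)] [(array([438.7, 117.5,  53.9]), 0.69), (array([639.1,  21.7,  42.7]), 0.68)]
can_blue_mid []
can_yellow_mid [(array([ 439.5, -305.1,   82.6]), 0.91)]
filter (array([641.9,  23.1]), np.float64(0.09328859060402683))
filter (array([636.6,  17.9]), np.float64(0.0630100439422473))
filter (array([640. ,  21.1]), np.float64(0.1053984359906932))
rack (array([630.2,  25.8,  -0.2]), np.float64(0.01795332136445238))
[(np.int32(18), array([233.5, 151.1]), array([662.3,  97. ,   6. ])), (np.int32(427), array([244.1, 175.1]), array([595.8,  70.2,   6. ])), (np.int32(419), array([271.3, 179.8]), array([581.1,  -2.4,   6. ]))]
toolbox low edge z0/z60 [[803.4  15.4   0. ]] [[762.3  18.4  60. ]]
```

View pics/t10c.png

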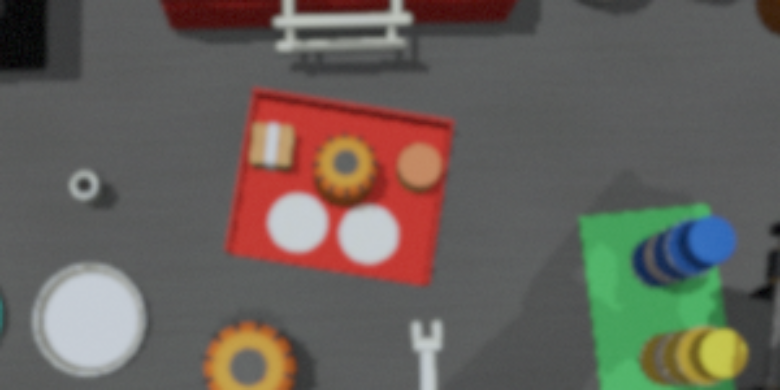

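The spots read (595.8,70.2) and (581.1,-2.4), matching the grasp points. Both cans stand on the mat at crop (665,260) and (670,360). The filter is at (345,165), about (641,22) in the world. Going to the filter.

>>> move_arm --series '[[[0,0,0],[0.12,0.2,0],0.9],[[0,0,0],[0.3,0.5,0],0.9],[[0,0,0],[0.5,0.82,0],0.9]]'

```text
clock: 21.6
ee_pos: [493.7, -222.7, 228.7]
eef_rot: [-0.704, 0.704, -0.067, 0.067]
wrist_force: [0.6, -0.0, -0.4]
gripper_width: 85.4
```

>>> move_arm --series '[[[0,0,0],[0.25,0.41,0],0.9],[[0,0,0],[0.5,0.82,0],0.9]]'

```text
clock: 21.8
ee_pos: [544.1, -139.9, 228.8]
eef_rot: [-0.704, 0.704, -0.067, 0.067]
wrist_force: [-0.1, -0.5, 0.3]
gripper_width: 85.8
```

>>> move_arm --series '[[[0,0,0],[0.25,0.41,0],0.9],[[0,0,0],[0.5,0.82,0],0.9]]'

```text
clock: 22.0
ee_pos: [594.2, -57.4, 228.8]
eef_rot: [-0.704, 0.704, -0.066, 0.066]
wrist_force: [0.6, -0.7, -0.4]
gripper_width: 85.6
```

>>> move_arm --series '[[[0,0,0],[0.25,0.4,0],0.9],[[0,0,0],[0.4,0.7,-0.2],0.9],[[0,0,0],[0.48,0.81,-0.5],0.9],[[0,0,0],[0.48,0.81,-0.8],0.9],[[0,0,0],[0.48,0.81,-1],0.9],[[0,0,0],[0.48,0.81,-1],0.9],[[0,0,0],[0.48,0.81,-1],0.9],[[0,0,0],[0.48,0.81,-1],0.9]]'

```text
clock: 22.8
ee_pos: [642.7, 21.6, 130.9]
eef_rot: [0.704, -0.704, 0.065, -0.068]
wrist_force: [-0.7, -0.1, 0.1]
gripper_width: 85.5
```

```bash
python3 - <<'E'
from h import *
st(); c=snap('scene','s11.png'); im=c['pixels'][120:270,150:300]
cv2.imwrite('pics/s11c.png',cv2.convertScaleAbs(cv2.resize(im,None,fx=4,fy=4),alpha=1.5))
E
```

```text
t 22.8 pos [642.7  21.6 130.9] jaw yaw -0.188 fing [ 0.003 -0.    -1.   ] w 85.5 F [-0.7 -0.1  0.1] q [-0.05  0.17  1.74  0.    1.23  0.14]
```

View pics/s11c.png

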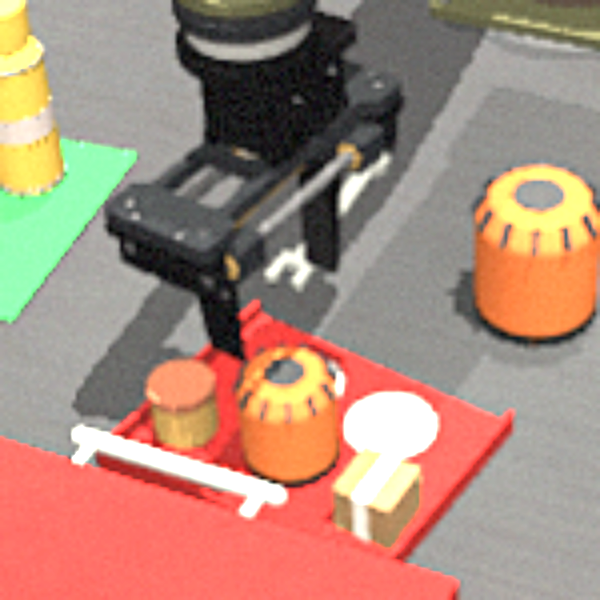

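>>> move_arm --series '[[[0,0,0],[0,0.03,-0.2],0.9],[[0,0,0],[0,0.03,-0.4],0.9],[[0,0,0],[0,0.03,-0.55],0.9],[[0,0,0],[0,0.03,-0.7],0.9],[[0,0,0],[0,0.03,-0.8],0.9],[[0,0,0],[0,0.03,-0.86],0.9],[[0,0,0],[0,0.03,-0.86],0.9],[[0,0,0],[0,0.03,-0.86],0.3],[[0,0,0],[0,0.03,-0.86],0.3],[[0,0,0],[0,0.03,-0.86],0.3],[[0,0,0],[0,0.03,-0.86],0.3],[[0,0,0],[0,0.03,-0.86],0.3],[[0,0,0],[0,0.03,-0.86],0.3]]'

```text
clock: 24.15
ee_pos: [641.3, 25.0, 43.4]
eef_rot: [0.704, -0.704, 0.067, -0.066]
wrist_force: [-3.3, 1.0, 6.0]
gripper_width: 61.5
```

```bash
python3 - <<'E'
from h import *
st(); c=snap('scene','s12.png'); im=c['pixels'][140:270,150:300]
cv2.imwrite('pics/s12c.png',cv2.convertScaleAbs(cv2.resize(im,None,fx=4,fy=4),alpha=1.5))
E
```

```text
t 24.15 pos [641.3  25.   43.4] jaw yaw -0.188 fing [-0.001  0.    -1.   ] w 61.5 F [-3.3  1.   6. ] q [-0.04  0.26  1.79  0.    1.09  0.14]
```

View pics/s12c.png

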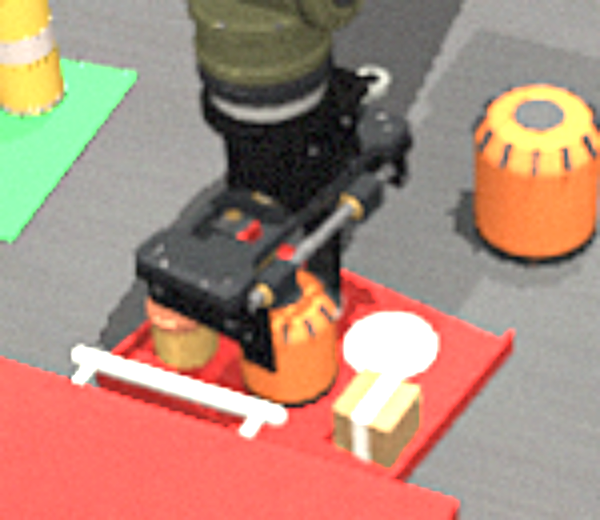

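Held at 61.5 mm, clear of the tin and the box. Lifting and carrying to the metal dish.

>>> move_arm --series '[[[0,0,0],[0,0,0.05],0.3],[[0,0,0],[0,0,0.15],0.3],[[0,0,0],[0,0,0.3],0.3],[[0,0,0],[0,0,0.5],0.3],[[0,0,0],[0,0,0.7],0.3],[[0,0,0],[0,0,0.85],0.3],[[0,0,0],[0,0,0.9],0.3],[[0,0,0],[0,0,0.9],0.3]]'

```text
clock: 25.0
ee_pos: [642.1, 24.8, 134.1]
eef_rot: [0.704, -0.704, 0.066, -0.067]
wrist_force: [-0.6, 0.0, -3.8]
gripper_width: 61.2
```

>>> move_arm --series '[[[0,0,0],[-0.05,0.1,0],0.3],[[0,0,0],[-0.15,0.27,0],0.3],[[0,0,0],[-0.26,0.47,0],0.3],[[0,0,0],[-0.37,0.67,0],0.3],[[0,0,0],[-0.47,0.87,0],0.3]]'

```text
clock: 25.5
ee_pos: [592.1, 113.8, 131.3]
eef_rot: [0.704, -0.704, 0.067, -0.065]
wrist_force: [-1.0, 0.4, -4.2]
gripper_width: 61.4
```

>>> move_arm --series '[[[0,0,0],[-0.12,0.22,0],0.3],[[0,0,0],[-0.24,0.44,0],0.3],[[0,0,0],[-0.36,0.66,0],0.3],[[0,0,0],[-0.47,0.87,0],0.3]]'

```text
clock: 25.9
ee_pos: [544.9, 200.8, 131.4]
eef_rot: [-0.704, 0.704, -0.067, 0.065]
wrist_force: [0.4, 1.1, -4.0]
gripper_width: 61.3
```

>>> move_arm --series '[[[0,0,0],[-0.12,0.22,0],0.3],[[0,0,0],[-0.24,0.44,0],0.3],[[0,0,0],[-0.36,0.66,0],0.3],[[0,0,0],[-0.44,0.82,0],0.3],[[0,0,0],[-0.47,0.87,0],0.3],[[0,0,0],[-0.47,0.87,0],0.3],[[0,0,0],[-0.47,0.87,0],0.3]]'

```text
clock: 26.6
ee_pos: [500.0, 285.6, 132.3]
eef_rot: [-0.704, 0.704, -0.066, 0.066]
wrist_force: [0.4, -0.8, -4.1]
gripper_width: 61.3
```

>>> move_arm --series '[[[0,0,0],[0,0,-0.1],0.3],[[0,0,0],[0,0,-0.25],0.3],[[0,0,0],[0,0,-0.4],0.3],[[0,0,0],[0,0,-0.55],0.3],[[0,0,0],[0,0,-0.65],0.3],[[0,0,0],[0,0,-0.65],0.3],[[0,0,0],[0,0,-0.65],0.3]]'

```text
clock: 27.3
ee_pos: [500.4, 285.8, 67.4]
eef_rot: [-0.704, 0.704, -0.067, 0.066]
wrist_force: [0.2, 0.3, -3.5]
gripper_width: 61.3
```

```bash
python3 - <<'E'
from h import *
st(); c=snap('scene','s13.png'); im=c['pixels'][130:290,260:440]
print([(w(c,d['position']),d['conf']) for d in place_of('filter_mid','scene')[:3]])
cv2.imwrite('pics/s13c.png',cv2.convertScaleAbs(cv2.resize(im,None,fx=4,fy=4),alpha=1.3)[:600])
E
```

```text
t 27.3 pos [500.4 285.8  67.4] jaw yaw -0.188 fing [-0. -0. -1.] w 61.3 F [ 0.2  0.3 -3.5] q [0.43 0.1  1.93 0.   1.11 0.61]
[(array([502.05392331, 283.77653281,  68.04898518]), 0.85), (array([438.95719392, 118.50561517,  49.10178165]), 0.71)]
```

View pics/s13c.png

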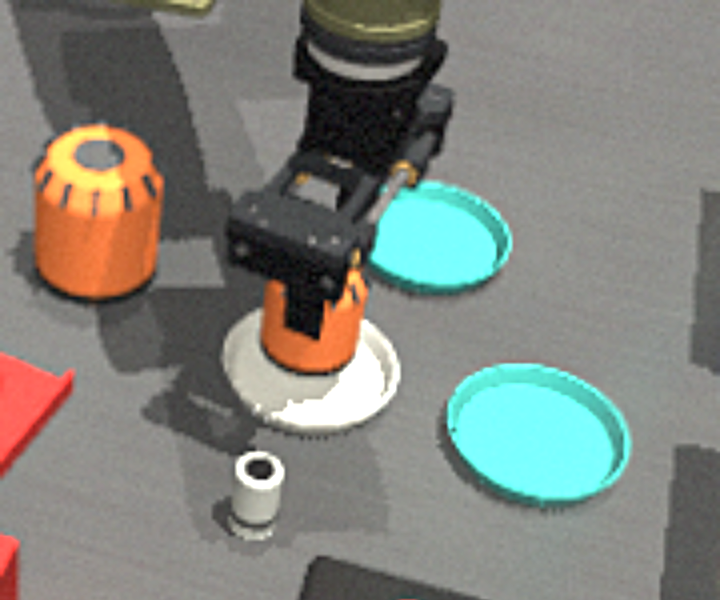

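Filter is centred over the metal dish (311,360), not the turquoise ones. Lowering and releasing.

>>> move_arm --series '[[[0,0,0],[-0.03,0,-0.1],0.3],[[0,0,0],[-0.03,0,-0.18],0.3],[[0,0,0],[-0.03,0,-0.24],0.3],[[0,0,0],[-0.03,0,-0.27],0.3],[[0,0,0],[-0.03,0,-0.28],0.3],[[0,0,0],[-0.03,0,-0.285],0.3],[[0,0,0],[-0.03,0,-0.285],0.3],[[0,0,0],[-0.03,0,-0.285],0.8],[[0,0,0],[-0.03,0,-0.285],0.8],[[0,0,0],[-0.03,0,-0.285],0.8],[[0,0,0],[-0.03,0,-0.285],0.8],[[0,0,0],[-0.03,0,-0.2],0.8],[[0,0,0],[-0.03,0,0.1],0.8],[[0,0,0],[-0.03,0,0.4],0.8],[[0,0,0],[-0.03,0,0.7],0.8],[[0,0,0],[-0.03,0,0.7],0.8],[[0,0,0],[-0.03,0,0.7],0.8]]'

```text
clock: 29.1
ee_pos: [498.0, 286.1, 138.8]
eef_rot: [0.704, -0.704, 0.066, -0.067]
wrist_force: [0.1, 0.3, -0.0]
gripper_width: 76.4
```

```bash
python3 - <<'E'
from h import *
st(); c=snap('scene','s14.png')
print([(w(c,d['position']),d['conf']) for d in place_of('filter_mid','scene')[:3]])
for n in('can_blue_mid','can_yellow_mid'): print(n,[(w(c,d['position']),round(d['conf'],2)) for d in place_of(n,'scene')[:1]])
E
```

```text
t 29.1 pos [498.  286.1 138.8] jaw yaw -0.188 fing [ 0.002  0.001 -1.   ] w 76.4 F [ 0.1  0.3 -0. ] q [ 0.43  0.01  1.89 -0.    1.24  0.62]
[(array([499.17390394, 279.83090518,  40.343435  ]), 0.83)]
can_blue_mid [(array([ 543.90089117, -302.62661546,   85.8273141 ]), 0.63)]
can_yellow_mid [(array([ 438.50272839, -305.27791333,   83.3357478 ]), 0.95)]
```

The filter stands in the dish (mid height about 40 mm). Next, yellow can.

>>> move_arm --series '[[[0,0,0],[0,-0.1,0.3],0.9],[[0,0,0],[-0.03,-0.4,0.6],0.9],[[0,0,0],[-0.06,-0.75,0.9],0.9],[[0,0,0],[-0.09,-1,0.92],0.9]]'

```text
clock: 29.7
ee_pos: [490.1, 185.0, 233.6]
eef_rot: [0.705, -0.703, 0.064, -0.068]
wrist_force: [0.8, 0.0, 0.4]
gripper_width: 85.5
```

>>> move_arm --series '[[[0,0,0],[-0.05,-0.5,0],0.9],[[0,0,0],[-0.09,-1,0],0.9]]'

```text
clock: 29.9
ee_pos: [478.7, 85.1, 228.8]
eef_rot: [-0.704, 0.704, -0.066, 0.065]
wrist_force: [0.6, 0.0, -0.1]
gripper_width: 86.0
```

>>> move_arm --series '[[[0,0,0],[-0.05,-0.5,0],0.9],[[0,0,0],[-0.09,-1,0],0.9]]'

```text
clock: 30.1
ee_pos: [469.4, -15.0, 228.5]
eef_rot: [0.704, -0.704, 0.067, -0.066]
wrist_force: [0.9, -0.8, -0.0]
gripper_width: 85.7
```

>>> move_arm --series '[[[0,0,0],[-0.05,-0.5,0],0.9],[[0,0,0],[-0.09,-1,0],0.9]]'

```text
clock: 30.3
ee_pos: [460.4, -114.6, 228.6]
eef_rot: [0.704, -0.704, 0.067, -0.066]
wrist_force: [0.4, -0.5, 1.1]
gripper_width: 85.5
```

>>> move_arm --series '[[[0,0,0],[-0.05,-0.5,0],0.8],[[0,0,0],[-0.09,-1,0],0.8]]'

```text
clock: 30.5
ee_pos: [451.5, -214.3, 228.6]
eef_rot: [0.704, -0.704, 0.067, -0.066]
wrist_force: [1.7, 0.1, 0.1]
gripper_width: 77.7
```

>>> move_arm --series '[[[0,0,0],[-0.05,-0.5,0],0.8],[[0,0,0],[-0.09,-0.8,0],0.8],[[0,0,0],[-0.09,-0.91,0],0.8],[[0,0,0],[-0.09,-0.91,0],0.8],[[0,0,0],[-0.09,-0.91,0],0.8],[[0,0,0],[-0.09,-0.91,0],0.8]]'

```text
clock: 31.1
ee_pos: [443.9, -302.1, 229.5]
eef_rot: [0.704, -0.704, 0.066, -0.066]
wrist_force: [0.4, 0.6, -0.3]
gripper_width: 75.8
```

>>> move_arm --series '[[[0,0,0],[0,-0.02,-0.2],0.8],[[0,0,0],[0,-0.02,-0.45],0.8],[[0,0,0],[0,-0.02,-0.65],0.8],[[0,0,0],[0,-0.02,-0.8],0.8],[[0,0,0],[0,-0.02,-0.91],0.8],[[0,0,0],[0,-0.02,-0.91],0.8],[[0,0,0],[0,-0.02,-0.91],0.2],[[0,0,0],[0,-0.02,-0.91],0.2],[[0,0,0],[0,-0.02,-0.91],0.2],[[0,0,0],[0,-0.02,-0.91],0.2],[[0,0,0],[0,-0.02,-0.91],0.2],[[0,0,0],[0,-0.02,-0.91],0.2],[[0,0,0],[0,-0.02,-0.91],0.2]]'

```text
clock: 32.4
ee_pos: [443.6, -305.8, 139.3]
eef_rot: [-0.704, 0.704, -0.066, 0.066]
wrist_force: [-1.4, 0.5, 3.5]
gripper_width: 43.2
```

>>> move_arm --series '[[[0,0,0],[0,0,0.05],0.2],[[0,0,0],[0,0,0.15],0.2],[[0,0,0],[0,0,0.3],0.2],[[0,0,0],[0,0,0.5],0.2],[[0,0,0],[0,0,0.7],0.2],[[0,0,0],[0,0,0.85],0.2],[[0,0,0],[0,0,0.93],0.2],[[0,0,0],[0,0,0.93],0.2],[[0,0,0],[0,0,0.93],0.2]]'

```text
clock: 33.3
ee_pos: [443.3, -305.3, 231.1]
eef_rot: [0.704, -0.704, 0.067, -0.066]
wrist_force: [-0.6, 0.1, -2.3]
gripper_width: 43.5
```

```bash
python3 - <<'E'
from h import *
st(); c=snap('scene')
for n in('can_blue_mid','can_yellow_mid'): print(n,[(w(c,d['position']),round(d['conf'],2)) for d in place_of(n,'scene')[:1]])
E
```

```text
t 33.3 pos [ 443.3 -305.3  231.1] jaw yaw -0.188 fing [-0.001  0.001 -1.   ] w 43.5 F [-0.6  0.1 -2.3] q [-0.7  -0.14  1.87  0.    1.4  -0.51]
can_blue_mid [(array([ 543.77682302, -305.34406449,   82.42436275]), 0.56)]
can_yellow_mid [(array([ 438.04430278, -306.92197782,  178.26644304]), 0.69)]
```

>>> move_arm --series '[[[0,0,0],[0.04,0.1,0],0.2],[[0,0,0],[0.1,0.25,0],0.2],[[0,0,0],[0.2,0.5,0],0.2],[[0,0,0],[0.29,0.72,0],0.2],[[0,0,0],[0.38,0.94,0],0.2]]'

```text
clock: 33.95
ee_pos: [482.1, -209.3, 231.6]
eef_rot: [0.704, -0.704, 0.066, -0.066]
wrist_force: [0.9, -0.2, -1.8]
gripper_width: 43.7
```

>>> move_arm --series '[[[0,0,0],[0.1,0.25,0],0.2],[[0,0,0],[0.2,0.5,0],0.2],[[0,0,0],[0.29,0.72,0],0.2],[[0,0,0],[0.38,0.94,0],0.2]]'

```text
clock: 34.35
ee_pos: [519.9, -115.1, 231.6]
eef_rot: [0.704, -0.704, 0.066, -0.066]
wrist_force: [0.1, 0.1, -2.7]
gripper_width: 43.6
```

>>> move_arm --series '[[[0,0,0],[0.1,0.25,0],0.2],[[0,0,0],[0.2,0.5,0],0.2],[[0,0,0],[0.29,0.72,0],0.2],[[0,0,0],[0.38,0.94,0],0.2]]'

```text
clock: 34.75
ee_pos: [557.6, -21.0, 231.6]
eef_rot: [0.704, -0.704, 0.066, -0.066]
wrist_force: [0.5, -0.9, -2.1]
gripper_width: 43.3
```

>>> move_arm --series '[[[0,0,0],[0.1,0.25,0],0.2],[[0,0,0],[0.2,0.5,0],0.2],[[0,0,0],[0.29,0.72,0],0.2],[[0,0,0],[0.36,0.88,0],0.2],[[0,0,0],[0.38,0.94,0],0.2],[[0,0,0],[0.38,0.94,0],0.2],[[0,0,0],[0.38,0.94,0],0.2],[[0,0,0],[0.38,0.94,0],0.2],[[0,0,0],[0.38,0.94,0],0.2]]'

```text
clock: 35.65
ee_pos: [595.4, 69.7, 231.8]
eef_rot: [-0.704, 0.704, -0.067, 0.067]
wrist_force: [-0.5, -0.5, -2.4]
gripper_width: 43.8
```

>>> move_arm --series '[[[0,0,0],[0,0,-0.1],0.2],[[0,0,0],[0,0,-0.25],0.2],[[0,0,0],[0,0,-0.4],0.2],[[0,0,0],[0,0,-0.55],0.2],[[0,0,0],[0,0,-0.7],0.2],[[0,0,0],[0,0,-0.8],0.2],[[0,0,0],[0,0,-0.84],0.2],[[0,0,0],[0,0,-0.84],0.2],[[0,0,0],[0,0,-0.84],0.2]]'

```text
clock: 36.55
ee_pos: [596.1, 70.5, 148.5]
eef_rot: [0.704, -0.704, 0.066, -0.067]
wrist_force: [-0.3, -1.1, -1.7]
gripper_width: 43.3
```

```bash
python3 - <<'E'
from h import *
st(); c=snap('scene','s15.png')
for n in('can_blue_mid','can_yellow_mid'): print(n,[(w(c,d['position']),round(d['conf'],2)) for d in place_of(n,'scene')[:1]])
E
```

```text
t 36.55 pos [596.1  70.5 148.5] jaw yaw -0.188 fing [ 0.001  0.    -1.   ] w 43.3 F [-0.3 -1.1 -1.7] q [0.03 0.06 1.82 0.   1.25 0.22]
can_blue_mid [(array([ 544.41139213, -304.53533497,   82.90735201]), 0.59)]
can_yellow_mid [(array([592.0788617 ,  73.82896004,  90.12764352]), 0.78)]
```

>>> move_arm --series '[[[0,0,0],[0,0,-0.03],0.2],[[0,0,0],[0,0,-0.05],0.2],[[0,0,0],[0,0,-0.065],0.2],[[0,0,0],[0,0,-0.07],0.2],[[0,0,0],[0,0,-0.07],0.2],[[0,0,0],[0,0,-0.07],0.8],[[0,0,0],[0,0,-0.07],0.8],[[0,0,0],[0,0,-0.07],0.8],[[0,0,0],[0,0,-0.07],0.8],[[0,0,0],[0,0,0.05],0.8],[[0,0,0],[0,0,0.3],0.8],[[0,0,0],[0,0,0.6],0.8],[[0,0,0],[0,0,0.82],0.8],[[0,0,0],[0,0,0.82],0.8]]'

```text
clock: 38.1
ee_pos: [598.1, 70.6, 235.3]
eef_rot: [0.704, -0.704, 0.063, -0.07]
wrist_force: [-0.4, 1.0, 0.6]
gripper_width: 76.1
```

>>> move_arm --series '[[[0,0,0],[-0.03,-0.2,0],0.8],[[0,0,0],[-0.08,-0.6,0],0.8],[[0,0,0],[-0.14,-1,0],0.8]]'

```text
clock: 38.4
ee_pos: [580.9, -30.0, 228.4]
eef_rot: [-0.704, 0.704, -0.066, 0.065]
wrist_force: [0.2, -0.3, 0.9]
gripper_width: 76.0
```

>>> move_arm --series '[[[0,0,0],[-0.07,-0.5,0],0.8],[[0,0,0],[-0.14,-1,0],0.8]]'

```text
clock: 38.6
ee_pos: [566.7, -129.8, 228.5]
eef_rot: [0.704, -0.704, 0.067, -0.066]
wrist_force: [0.4, 0.2, -0.6]
gripper_width: 76.1
```

>>> move_arm --series '[[[0,0,0],[-0.07,-0.5,0],0.8],[[0,0,0],[-0.14,-1,0],0.8]]'

```text
clock: 38.8
ee_pos: [552.8, -229.2, 228.5]
eef_rot: [0.704, -0.704, 0.067, -0.066]
wrist_force: [0.7, -0.8, -0.3]
gripper_width: 75.8
```

>>> move_arm --series '[[[0,0,0],[-0.05,-0.4,0],0.8],[[0,0,0],[-0.09,-0.69,0],0.8],[[0,0,0],[-0.09,-0.69,0],0.8],[[0,0,0],[-0.09,-0.69,0],0.8],[[0,0,0],[-0.09,-0.69,0],0.8],[[0,0,0],[-0.09,-0.69,0],0.8]]'

```text
clock: 39.4
ee_pos: [545.1, -295.3, 229.5]
eef_rot: [0.704, -0.704, 0.066, -0.066]
wrist_force: [-0.1, 0.4, -0.2]
gripper_width: 76.2
```

```bash
python3 - <<'E'
from h import *
st(); c=snap('scene','s16.png')
for n in('can_blue_mid','can_yellow_mid','filter_mid'): print(n,[(w(c,d['position']),round(d['conf'],2)) for d in place_of(n,'scene')[:1]])
E
```

```text
t 39.4 pos [ 545.1 -295.3  229.5] jaw yaw -0.186 fing [-0.  0. -1.] w 76.2 F [-0.1  0.4 -0.2] q [-0.58  0.05  1.7   0.    1.39 -0.4 ]
can_blue_mid [(array([ 543.59952579, -301.88573164,   85.81088009]), 0.88)]
can_yellow_mid [(array([400.42671388, -65.11735346,  -1.49651378]), 0.72)]
filter_mid [(array([441.31297854, 116.50046121,  51.8072643 ]), 0.91)]
```

```bash
python3 - <<'E'
from fit import *
c=snap('scene','s17.png'); px=c['pixels'].astype(int)
y=(px[...,1]>90)&(px[...,2]>90)&(px[...,0]<0.55*px[...,2])&(px[...,1]>0.68*px[...,2])
u=proj(c,[[596,70,6],[596,70,86],[596,70,166]]); print(u)
m=y.copy(); m[:, :225]=0; m[:,275:]=0; m[:140]=0; m[260:]=0
ys,xs=np.nonzero(m); print(len(xs),xs.min(),xs.max(),ys.min(),ys.max(),np.median(xs),np.median(ys))
h=hullmask(c,cyl(596,70,prof(CAN,6)),1); print('pred',h.sum(),np.argwhere(h).min(0),np.argwhere(h).max(0))
print('fit',fit([(c,filled(m))],lambda x:cyl(*x,prof(CAN,6)),[596,70],[4,4]))
y0=cv2.imread('pics/scene0.png').astype(int); d=np.abs(px-y0).sum(2); print('diff in can region vs start',d[h>0].mean(), 'around',d[150:260,225:275].mean())
E
```

```text
[[247.74085972 226.77751244]
 [246.73920144 204.18976222]
 [245.6297217  179.03070822]]
1038 234 274 166 253 247.0 201.0
pred 1298 [173 235] [234 258]
fit (array([600.890625,  73.09375 ]), np.float64(0.47393885503569844))
diff in can region vs start 23.787365177195685 around 37.493272727272725
```

The yellow can looks as it did at the start, standing on its spot; the odd network report is a false hit on the wrench. Now blue.

>>> move_arm --series '[[[0,0,0],[0,-0.02,-0.2],0.8],[[0,0,0],[0,-0.02,-0.45],0.8],[[0,0,0],[0,-0.02,-0.65],0.8],[[0,0,0],[0,-0.02,-0.8],0.8],[[0,0,0],[0,-0.02,-0.91],0.8],[[0,0,0],[0,-0.02,-0.91],0.8],[[0,0,0],[0,-0.02,-0.91],0.2],[[0,0,0],[0,-0.02,-0.91],0.2],[[0,0,0],[0,-0.02,-0.91],0.2],[[0,0,0],[0,-0.02,-0.91],0.2],[[0,0,0],[0,-0.02,-0.91],0.2],[[0,0,0],[0,-0.02,-0.91],0.2],[[0,0,0],[0,-0.02,-0.91],0.2]]'

```text
clock: 40.95
ee_pos: [545.0, -298.8, 139.3]
eef_rot: [-0.704, 0.704, -0.066, 0.067]
wrist_force: [-0.3, -0.1, 3.2]
gripper_width: 43.3
```

>>> move_arm --series '[[[0,0,0],[0,0,0.05],0.2],[[0,0,0],[0,0,0.15],0.2],[[0,0,0],[0,0,0.3],0.2],[[0,0,0],[0,0,0.5],0.2],[[0,0,0],[0,0,0.7],0.2],[[0,0,0],[0,0,0.85],0.2],[[0,0,0],[0,0,0.93],0.2],[[0,0,0],[0,0,0.93],0.2],[[0,0,0],[0,0,0.93],0.2]]'

```text
clock: 41.85
ee_pos: [544.6, -298.4, 231.1]
eef_rot: [0.704, -0.704, 0.067, -0.066]
wrist_force: [-0.2, 0.1, -2.0]
gripper_width: 43.3
```

```bash
python3 - <<'E'
from h import *
st(); c=snap('scene')
for n in('can_blue_mid',): print(n,[(w(c,d['position']),round(d['conf'],2)) for d in place_of(n,'scene')[:1]])
E
```

```text
t 41.85 pos [ 544.6 -298.4  231.1] jaw yaw -0.188 fing [-0.001  0.001 -1.   ] w 43.3 F [-0.2  0.1 -2. ] q [-0.59  0.05  1.7   0.    1.4  -0.4 ]
can_blue_mid [(array([ 545.07142203, -304.19149852,  178.79580876]), 0.86)]
```

>>> move_arm --series '[[[0,0,0],[0.01,0.1,0],0.2],[[0,0,0],[0.03,0.25,0],0.2],[[0,0,0],[0.06,0.5,0],0.2],[[0,0,0],[0.09,0.75,0],0.2],[[0,0,0],[0.12,0.99,0],0.2]]'

```text
clock: 42.45
ee_pos: [556.8, -197.3, 231.4]
eef_rot: [0.704, -0.704, 0.066, -0.066]
wrist_force: [-0.1, -0.7, -1.9]
gripper_width: 43.3
```

>>> move_arm --series '[[[0,0,0],[0.03,0.25,0],0.2],[[0,0,0],[0.06,0.5,0],0.2],[[0,0,0],[0.09,0.75,0],0.2],[[0,0,0],[0.12,0.99,0],0.2]]'

```text
clock: 42.85
ee_pos: [568.6, -98.1, 231.5]
eef_rot: [0.704, -0.704, 0.066, -0.066]
wrist_force: [0.9, 0.2, -2.3]
gripper_width: 43.5
```

>>> move_arm --series '[[[0,0,0],[0.03,0.25,0],0.2],[[0,0,0],[0.06,0.5,0],0.2],[[0,0,0],[0.09,0.72,0],0.2],[[0,0,0],[0.12,0.9,0],0.2],[[0,0,0],[0.12,0.97,0],0.2],[[0,0,0],[0.12,0.99,0],0.2],[[0,0,0],[0.12,0.99,0],0.2],[[0,0,0],[0.12,0.99,0],0.2]]'

```text
clock: 43.65
ee_pos: [580.7, -2.2, 231.7]
eef_rot: [-0.704, 0.704, -0.067, 0.067]
wrist_force: [0.2, -0.6, -2.7]
gripper_width: 43.6
```

>>> move_arm --series '[[[0,0,0],[0,0,-0.1],0.2],[[0,0,0],[0,0,-0.25],0.2],[[0,0,0],[0,0,-0.4],0.2],[[0,0,0],[0,0,-0.55],0.2],[[0,0,0],[0,0,-0.7],0.2],[[0,0,0],[0,0,-0.8],0.2],[[0,0,0],[0,0,-0.84],0.2],[[0,0,0],[0,0,-0.84],0.2],[[0,0,0],[0,0,-0.84],0.2]]'

```text
clock: 44.55
ee_pos: [581.4, -1.6, 148.5]
eef_rot: [0.704, -0.704, 0.066, -0.067]
wrist_force: [-0.2, 0.1, -2.7]
gripper_width: 43.8
```

Lower the last 6–7 mm, release, rise and back away sideways.

>>> move_arm --series '[[[0,0,0],[0,0,-0.03],0.2],[[0,0,0],[0,0,-0.05],0.2],[[0,0,0],[0,0,-0.065],0.2],[[0,0,0],[0,0,-0.07],0.2],[[0,0,0],[0,0,-0.07],0.2],[[0,0,0],[0,0,-0.07],0.8],[[0,0,0],[0,0,-0.07],0.8],[[0,0,0],[0,0,-0.07],0.8],[[0,0,0],[0,0,-0.07],0.8],[[0,0,0],[0,0,0.05],0.8],[[0,0,0],[0,0,0.3],0.8],[[0,0,0],[0,0,0.6],0.8],[[0,0,0],[0,0,0.85],0.8],[[0,0,0],[0,0,0.85],0.8]]'

```text
clock: 45.95
ee_pos: [583.5, -1.8, 238.8]
eef_rot: [0.704, -0.704, 0.063, -0.07]
wrist_force: [-0.7, 0.6, 0.2]
gripper_width: 76.0
```

>>> move_arm --series '[[[0,0,0],[-0.15,-0.3,0.1],0.8],[[0,0,0],[-0.3,-0.6,0.1],0.8],[[0,0,0],[-0.5,-1,0.1],0.8]]'

```text
clock: 46.25
ee_pos: [530.4, -101.8, 242.5]
eef_rot: [0.704, -0.704, 0.066, -0.066]
wrist_force: [0.9, -0.5, -0.4]
gripper_width: 75.9
```

>>> move_arm --series '[[[0,0,0],[-0.2,-0.4,0],0.8],[[0,0,0],[-0.4,-0.8,0],0.8],[[0,0,0],[-0.5,-1,0],0.8]]'

```text
clock: 46.55
ee_pos: [479.1, -203.8, 242.1]
eef_rot: [-0.704, 0.704, -0.068, 0.067]
wrist_force: [1.2, 0.3, -0.2]
gripper_width: 76.3
```

>>> move_arm --series '[[[0,0,0],[-0.2,-0.4,0],0.8],[[0,0,0],[-0.4,-0.8,0],0.8],[[0,0,0],[-0.5,-1,0],0.8],[[0,0,0],[-0.5,-1,0],0.8],[[0,0,0],[-0.5,-1,0],0.8],[[0,0,0],[-0.5,-1,0],0.8]]'

```text
clock: 47.15
ee_pos: [431.2, -300.6, 242.4]
eef_rot: [0.704, -0.704, 0.066, -0.066]
wrist_force: [0.9, -0.3, 0.1]
gripper_width: 76.2
```

```bash
python3 - <<'E'
from h import *
np.set_printoptions(precision=1,suppress=True)
st(); a=snap('top'); 
def rep(c,cam):
    for n in 'can_blue_mid can_yellow_mid filter_mid tin bulbbox wrench socket'.split():
        print(cam,n,[(w(c,d['position']),round(d['conf'],2)) for d in place_of(n,cam)[:2]])
rep(a,'top'); b=snap('scene'); rep(b,'scene')
A=cv2.resize(a['pixels'][110:290,90:330],(800,600))[:, :]; B=cv2.resize(b['pixels'][130:290,100:420],(800,400))
cv2.imwrite('pics/end.png',np.vstack([cv2.resize(A,(400,300)),cv2.resize(B,(400,200))])if 0 else np.hstack([cv2.resize(A,(400,300)),cv2.resize(B,(400,300))]))
E
```

```text
t 47.15 pos [ 431.2 -300.6  242.4] jaw yaw -0.187 fing [-0.  0. -1.] w 76.2 F [ 0.9 -0.3  0.1] q [-0.7 -0.2  1.9  0.   1.4 -0.5]
top can_blue_mid [(array([581.9,  -6.8,  89.3]), 0.67)]
top can_yellow_mid [(array([596.7,  73.9,  84.9]), 0.76)]
top filter_mid [(array([500.6, 280.5,  38.1]), 0.9), (array([450.1, 123.1,  51. ]), 0.76)]
top tin [(array([642.4, -52.1,   3.6]), 0.76), (array([ 494.9, -301.6,    0.7]), 0.7)]
top bulbbox [(array([585.3,  -6.7,  88.8]), 0.35)]
top wrench [(array([402.3, -58.9,  -3.3]), 0.9), (array([ 492.7, -304.2,    1.9]), 0.4)]
top socket [(array([630.6, 285.8,  -2.6]), 0.47)]
scene can_blue_mid [(array([578.2,  -6.5,  85.4]), 0.7)]
scene can_yellow_mid [(array([590.9,  71. ,  85.8]), 0.82)]
scene filter_mid [(array([495.9, 282.2,  40.4]), 0.87), (array([441.5, 117.2,  53. ]), 0.56)]
scene tin [(array([640.7, -56.7,   4.6]), 0.57), (array([501.6, 278. ,  -0.9]), 0.28)]
scene bulbbox [(array([668.6,  88. ,   3.3]), 0.6)]
scene wrench [(array([399.4, -67.1,  -1.5]), 0.51)]
scene socket [(array([635.2, 278.2,   0.8]), 0.54), (array([398.4, -63.2,  -0.7]), 0.31)]
```

View pics/end.png

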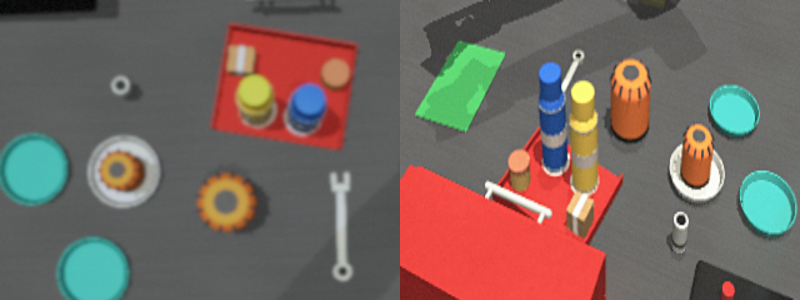

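The final picture shows both cans upright on their white spots, yellow at (256,100) and blue at (305,108) in the left panel. The filter is inside the metal dish at (122,170), and the other objects are unmoved. Handing in.

```bash
python3 -c "
from rig import *
print(job_done())"
```

```text
the job is handed in; nothing more can be done
None
```

The job is done and handed in at about 47 s of the 109 s allowed. I stood both cans on the mat, then put the small orange filter in the metal dish. After that I put yellow, then blue, back on the white spots they came from.

**Last checks:**
- **Cans:** both are upright. The networks put them within about 5 mm of their starting readings. The gripper released them within about 1 mm of where it first picked them up.
- **Filter:** it stands in the dish at about (500, 281), with its middle about 40 mm up. That is roughly 4 mm off the dish's centre, and clear of the rim.
- **Bystanders:** the tin, cardboard box, wrench and socket read as at the start, to within the networks' few millimetres.

**What disagreed:**
- **Fingertips:** in the pictures they sat about 15–19 mm higher than the stated 19 mm ahead of the TCP. I set the grip heights from the pictures instead.
- **False network hits:** one check reported the yellow can at the wrench, and comparing the picture with the start showed the can in place. In the final top view the box was not found; the scene view had it in place.

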